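# Crank down the support leg of a weighing stand

### The job

One leg of the stone weighing stand, the one with the crank handle, is hanging clear. Take the crank by its upright knob and wind it clockwise, seen from above, until the foot comes down on the steel pad under it and you feel the crank stiffen; then stop without forcing it, and let go so that the foot stays bearing on the pad. Leave the brown bottle standing where it is.

Things in the scene. Friction and masses are not known exactly. Their poses are not given: they have to be found in the camera images.
- knob (a point): Crank's upright black knob, 25 mm in diameter, 50 mm high, spinning freely on its pin at the end of a flat steel crank arm, so a hand holding it need not turn. The point is 21 mm below its top, 31 mm above the arm's top face, 212 mm over the bench; it travels level on a circle of 60 mm radius about crank_axis. (The leg at the stand's opposite end has a round knob 56 mm across and is already down.)
- crank_axis (a point): Point on the crank's vertical axis, 205 mm over the bench. Clockwise from above lowers the foot 5 mm/rad; it lands after 1 to 5.7 rad. Turning the free crank takes 4 to 5 N along the knob's path (held still, 4 N or less remains); with the foot down this climbs 10 N per rad: 8 N is firmly down, over 16 N is forcing (foot over 150 N). It holds where left. All nearby is lower than the arm.
- foot: The leg's foot, straight below the crank axis: a dark steel disc 64 mm across, 12 mm thick, on a 24 mm stem out of the grey tube, with a rubber bush between that gives 1 mm per 25 N. Origin: centre of its underside. Under it lies a loose square steel pad, 110 x 110 mm and either 22 or 32 mm thick; the other of the two pads lies spare beside the leg.
- bottle_mid (a point): Middle (half-way up) of a brown reagent bottle with a black cap, 62 mm in diameter and 125 mm high, standing on the bench 130 to 170 mm from the crank axis. A bystander.

How it is judged:
By the outcome, as a careful person would: the job done as asked, in the order asked, and still so for the second after the job is handed in, with the robot touching nothing.
It also fails if it takes over 58 s, if anything falls off the work surface, if the arm or the gripper's body presses on something with over 40 N, if the wrist force passes 120 N, or if a joint passes its speed limit or range.

### The arm

A 6-joint arm with a two-finger parallel gripper is mounted at the origin on the work surface. World frame = base frame: x ahead of the robot, y to its left, z up, the work surface at z = 0. Lengths are in m, angles in rad, forces in N, time in s.
With the tool pointing down it reaches from about 0.3 to 0.775 m from the base axis. Payload 14.6 kg.
Tool frame: the origin (TCP) lies on the centre line of the jaws, within the pads' length; the fingertips stand 11 mm ahead of it and the grasp point (between the pads) lies 8 mm behind it; y points along the fingers, x is the direction in which the jaws open and shut, and the axes are right-handed (so a half turn about y gives the same grasp; the last joint's range is limited). The gripper opens to 94 mm and grips with 3 to 60 N. Pads are 16 mm wide; open, the fingers measure 119 mm over their backs; the gripper's body (75 mm by 177 mm) begins 78 mm behind the grasp point.
Start: joints at [-1.193, 0.3, 1.521, -0, 1.321, -0.067], TCP at [0.237, -0.496, 0.216] pointing down, gripper open.
Joint ranges: [-3.03, 3.03], [-0.79, 2.21], [0.23, 2.52], [-1.04, 4.18], [0, 3.07], [-2.55, 2.55]. Speed limits (rad/s): [2.22, 2.22, 2.57, 3.14, 3.14, 3.14].

### API

Orientations are given as [roll, pitch, yaw] about the fixed x, y, z axes, in that order (R = Rz(yaw) Ry(pitch) Rx(roll)).
In Python, from station import ctrl, imaging gives the robot as it stands. The module is installed in compiled form; this text tells all that it offers.
- The arm moves only by the tool apply_moves, never from a script. Its argument "deltas" is a list of rows, each an object with "dp": the shift along the tool's x, y, z in m, a list of three; "roll": the turn about the tool's y in rad; "grip": the closure, from -1 (fully open) to 1 (shut). In form: [{"dp": [tx, ty, tz], "roll": roll, "grip": grip}, ...]. A call has 1 to 10 rows; each row shifts and turns the commanded pose from where the row before left it, along the tool's axes as they then stand; what a row does not reach is not made up. A row lasts 1/8 s, in which the tool goes at most 62.5 mm and 10.7 degrees, less where a joint would pass 70% of its speed; a pose out of reach is approached as far as the arm can. A call with a gripper value outside its range is refused whole. The fingers move at their own pace and stop on an object; "newtons" is the grip in N (left out, the last holds). Time passes only in rows, so rows that do not move let the fingers close. It gives the time, the measured TCP pose, the force and the opening at its end, in the units of the state.
- ctrl.get_obs(): the state, without advancing time (a new reading comes with each control period).
- imaging.camera(name): name is "scene" or "top" or "wrist"; returns the picture (480x640x3 uint8, blue, green, red); there is no depth.
- imaging.camera_info(name): a dict with "K" (3x3 intrinsics, pixels), "D" ([k1, k2, p1, p2, k3] as OpenCV has them; the pictures are not rectified), "world_from_camera" (4x4, takes a point from camera to world coordinates). Camera axes: x right, y down, z forward; pixel columns grow to the right and rows downward; lengths in m; the calibration is good to about 2 mm. A picture is of the moment at which its call begins: read the wrist's pose just before it. camera_info takes no time and is no camera call; for the wrist camera it gives the pose at the moment of the call.
- ctrl.hand_in(): hands the job in, once; it reports no verdict.
The state is a dict: "time_s": time; "qpos": joint angles; "joint_vel": joint speeds; "tau": joint torques, N m; "ee_pos": TCP position; "eef_rot": TCP orientation; "force": force on the tool from outside, world axes, zero at the start; "moment": the same for the moment, N m; "grip_width": finger opening in m.
Only numpy, scipy, OpenCV 4.12 (cv2) and the standard library are available. Lean on these libraries where they do the work, as an engineer would, in place of code of your own. Each camera call takes 0.05 s, during which the arm holds its last target. There are 200 camera calls.

## Working session

There is one attempt and no reset: what is moved stays moved. The work goes in short steps, Python scripts to look and compute and a tool call to move; the robot and the scene stay as the last step left them, time stands still between calls to the robot, and variables do not carry over. Pictures are saved under pics/ and viewed, about 8 in all and at most 12, crops included, and the job is handed in when it is done.

Besides the shell and the picture viewer there is one more tool, called after ">>>" by a JSON object that holds its "fn" and its "kwargs", one argument or row to a line. apply_moves: Moves the arm, as the interface text tells. Its arguments: {"type":"object","properties":{"deltas":{"type":"array"},"newtons":{"type":"number"}},"required":["deltas"]}

```bash
mkdir -p pics
python3 - <<'E'
from station import ctrl, imaging
import cv2
print(ctrl.get_obs())
for n in ("scene","top"):
    cv2.imwrite(f"pics/{n}0.png",imaging.camera(n)); print(n,imaging.camera_info(n))
E
```

```text
{'time_s': 0.0, 'qpos': array([-1.19259050e+00,  3.00450144e-01,  1.52156915e+00,  2.42225153e-05,
        1.32070078e+00, -6.65856383e-02]), 'joint_vel': array([ 0.00132463,  0.00210548, -0.00133617, -0.00027185,  0.00031896,
       -0.00177329]), 'tau': array([ 3.07267692e-03, -5.31791639e+01, -3.52731442e+01,  7.09113549e-02,
        2.43796018e-02, -8.73013005e-05]), 'ee_pos': array([ 0.23656754, -0.49625204,  0.21590287]), 'eef_rot': array([-1.57069790e+00,  1.12336046e-03, -1.12601082e+00]), 'force': array([ 0.40869957,  1.20883406, -0.56271957]), 'moment': array([-0.00127729,  0.02262945,  0.03995713]), 'grip_width': 0.09402267106086454}
scene {'K': array([[445.20415055,   0.        , 314.30040506],
       [  0.        , 445.20415055, 238.07497694],
       [  0.        ,   0.        ,   1.        ]]), 'D': array([-0.11283116,  0.        ,  0.        ,  0.        ,  0.        ]), 'world_from_camera': array([[-0.78597318,  0.44310699, -0.43116396,  0.87544724],
       [ 0.61797092,  0.584388  , -0.52593023,  0.47712392],
       [ 0.01892368, -0.67981384, -0.73314053,  0.65046803],
       [ 0.        ,  0.        ,  0.        ,  1.        ]])}
top {'K': array([[608.19740981,   0.        , 315.28645302],
       [  0.        , 608.19740981, 241.54878608],
       [  0.        ,   0.        ,   1.        ]]), 'D': array([-0.13495902,  0.        ,  0.        ,  0.        ,  0.        ]), 'world_from_camera': array([[ 0.01799243, -0.99772698,  0.06493953,  0.54614821],
       [-0.99963438, -0.01926191, -0.0189758 ,  0.14741398],
       [ 0.02018353, -0.06457437, -0.99770876,  0.88273975],
       [ 0.        ,  0.        ,  0.        ,  1.        ]])}
```

View pics/scene0.png

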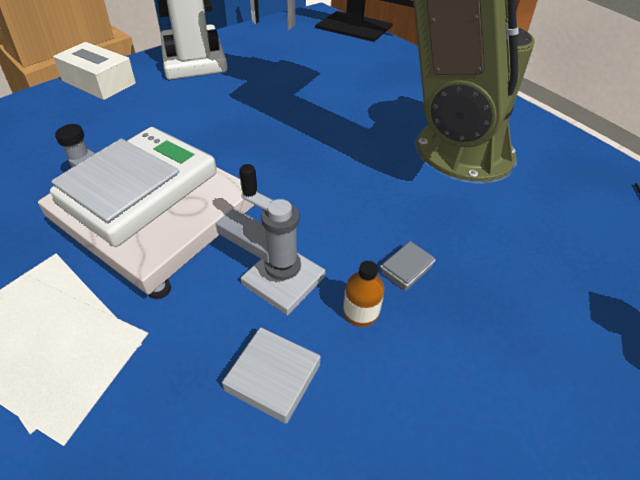

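View pics/top0.png

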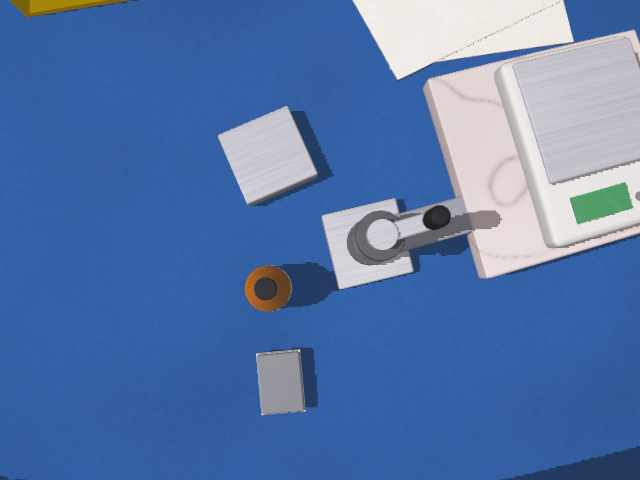

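Scene: the knob top is at about (247,169) and the hub cap at (281,208). Top: knob at about (437,216), hub cap at (383,235), bottle cap at (265,289). The arm points from the hub towards the stand.

```bash
cat > h.py <<'E'
from station import ctrl, imaging
import cv2, numpy as np
def ray(n,uv,info=None):
    i=info or imaging.camera_info(n); T=i["world_from_camera"]
    p=cv2.undistortPoints(np.array([[uv]],float),i["K"],i["D"])[0,0]
    return T[:3,3],T[:3,:3]@np.array([p[0],p[1],1])
def atz(n,uv,z,info=None):
    o,d=ray(n,uv,info); return o+d*(z-o[2])/d[2]
def tri(a,b):
    (o,d),(p,e)=a,b
    s=np.linalg.lstsq(np.c_[d,-e],p-o,rcond=None)[0]
    A,B=o+d*s[0],p+e*s[1]; return (A+B)/2,np.linalg.norm(A-B)
def pix(n,P,info=None):
    i=info or imaging.camera_info(n); M=np.linalg.inv(i["world_from_camera"])
    return cv2.projectPoints(np.array([P],float),cv2.Rodrigues(M[:3,:3])[0],M[:3,3],i["K"],i["D"])[0][0,0]
E
python3 - <<'E'
from h import *
t=cv2.imread("pics/top0.png")[170:310,300:520]; s=cv2.imread("pics/scene0.png")[150:310,200:340]
cv2.imwrite("pics/c0.png",np.hstack([cv2.resize(t,None,fx=2.2,fy=2.2,interpolation=2)[:308],cv2.resize(s,None,fx=2.2,fy=2.2,interpolation=2)[:308]]))
print(tri(ray("scene",(247,168)),ray("top",(438,215))), tri(ray("scene",(281,207)),ray("top",(383,235))))
print(atz("top",(438,215),.233),atz("top",(265,289),.125))
E
```

```text
(array([0.62033797, 0.00181607, 0.23091701]), np.float64(0.0006180496871512059)) (array([0.60008517, 0.05624173, 0.17989459]), np.float64(0.002556234975130133))
[0.61985767 0.00248306 0.233     ] [0.53518733 0.19442409 0.125     ]
```

View pics/c0.png

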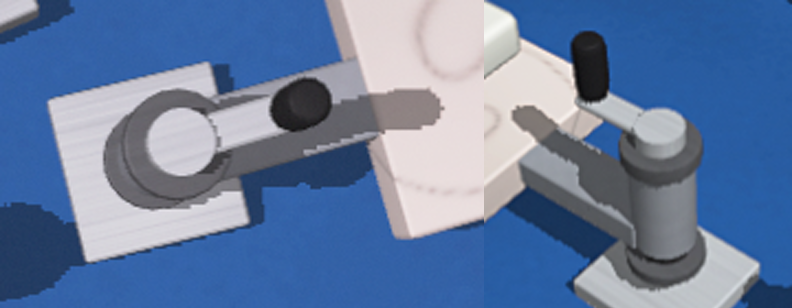

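>>> {"fn": "apply_moves", "kwargs": {
  "deltas": [
    {"dp": [0, -0.014, 0], "roll": -0.14, "grip": -1},
    {"dp": [0, -0.014, 0], "roll": -0.14, "grip": -1},
    {"dp": [0, -0.014, 0], "roll": -0.14, "grip": -1},
    {"dp": [0, -0.014, 0], "roll": -0.14, "grip": -1},
    {"dp": [0, -0.014, 0], "roll": -0.14, "grip": -1},
    {"dp": [0, -0.014, 0], "roll": -0.14, "grip": -1},
    {"dp": [0, -0.014, 0], "roll": -0.14, "grip": -1},
    {"dp": [0, 0, 0], "roll": -0.14, "grip": -1}
  ]
}}

```text
time_s: 1.1
ee_pos: [0.2367, -0.4966, 0.3152]
eef_rot: [-1.572, -0.0, -0.001]
force: [-0.5, -0.7, -0.6]
grip_width: 0.094
```

>>> {"fn": "apply_moves", "kwargs": {
  "deltas": [
    {"dp": [0.035, 0, 0.045], "roll": 0, "grip": -1},
    {"dp": [0.035, 0, 0.045], "roll": 0, "grip": -1},
    {"dp": [0.035, 0, 0.045], "roll": 0, "grip": -1},
    {"dp": [0.035, 0, 0.045], "roll": 0, "grip": -1},
    {"dp": [0.035, 0, 0.045], "roll": 0, "grip": -1},
    {"dp": [0.035, 0, 0.045], "roll": 0, "grip": -1},
    {"dp": [0.035, 0, 0.045], "roll": 0, "grip": -1},
    {"dp": [0.035, 0, 0.045], "roll": 0, "grip": -1},
    {"dp": [0.035, 0, 0.045], "roll": 0, "grip": -1},
    {"dp": [0.035, 0, 0.045], "roll": 0, "grip": -1}
  ]
}}

```text
time_s: 2.35
ee_pos: [0.5902, -0.0469, 0.3142]
eef_rot: [-1.571, 0.0, -0.006]
force: [0.5, -0.6, -0.1]
grip_width: 0.0939
```

>>> {"fn": "apply_moves", "kwargs": {
  "deltas": [
    {"dp": [0.02, 0, 0.02], "roll": 0, "grip": -1},
    {"dp": [0.013, 0, 0.025], "roll": 0, "grip": -1},
    {"dp": [0, 0, 0], "roll": 0, "grip": -1},
    {"dp": [0, 0, 0], "roll": 0, "grip": -1}
  ]
}}

```text
time_s: 2.85
ee_pos: [0.6223, -0.0043, 0.3142]
eef_rot: [-1.571, 0.001, -0.006]
force: [0.3, -0.4, 0.5]
grip_width: 0.094
```

Run:
```python
from h import *
o=ctrl.get_obs(); i=imaging.camera_info("wrist"); cv2.imwrite("pics/w1.png",imaging.camera("wrist"))
print({k:o[k] for k in("time_s","ee_pos","eef_rot","force","qpos")}); print(pix("wrist",(.6203,.0018,.233),i),pix("wrist",(.600,.057,.182),i))
np.save("w1.npy",i,allow_pickle=True)
```

```text
{'time_s': 2.85, 'ee_pos': array([ 0.62230389, -0.0043379 ,  0.31421271]), 'eef_rot': array([-1.57094681e+00,  5.58153665e-04, -6.21452327e-03]), 'force': array([ 0.33956629, -0.42430546,  0.52987914]), 'qpos': array([-6.57401804e-02,  4.20974428e-01,  1.13556463e+00, -1.83446495e-04,
        1.58560181e+00, -5.95283648e-02])}
[316.34063886 241.38460678] [292.47147289 164.21480513]
```

View pics/w1.png

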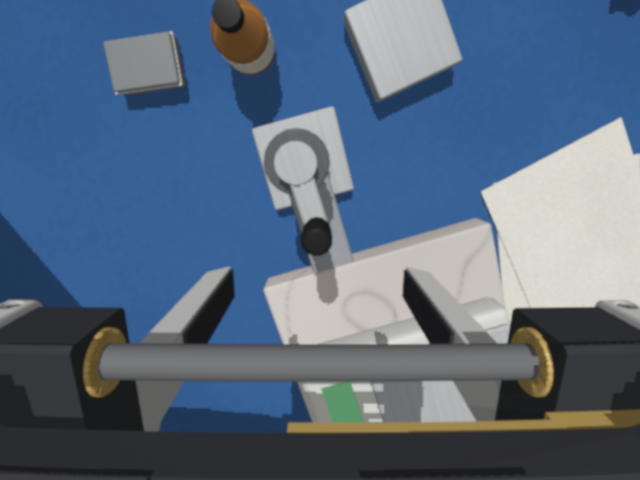

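The wrist view shows the knob at about (316,233) and the hub cap at (295,162), both close to the predictions.

Run:
```python
from h import *
i=np.load("w1.npy",allow_pickle=True).item()
im=cv2.imread("pics/w1.png"); c=im[130:270,240:390]; cv2.imwrite("pics/w1c.png",cv2.resize(c,None,fx=4,fy=4,interpolation=2))
print(atz("w",(316,232),.233,i),atz("w",(316,236),.22,i),atz("w",(295,162),.182,i))
print(i["world_from_camera"][:3,3])
print(atz("top",(382.7,234.5),.182))
```

```text
[0.62009736 0.0090154  0.233     ] [0.61997616 0.00281744 0.22      ] [0.60220496 0.05884195 0.182     ]
[0.62196887 0.06602083 0.48207282]
[0.60146244 0.05601735 0.182     ]
```

View pics/w1c.png

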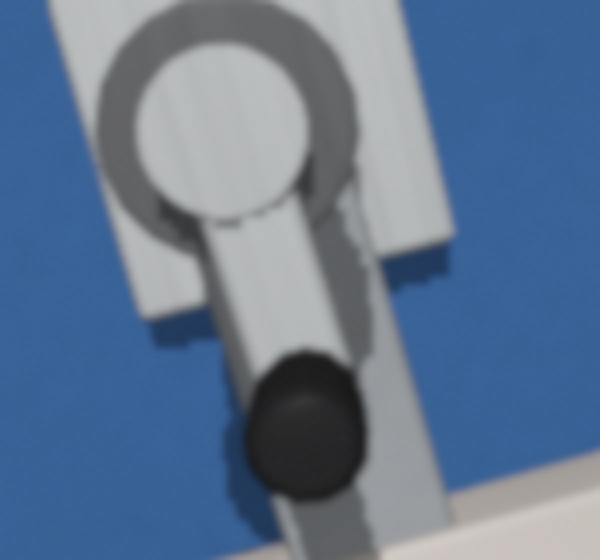

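The crop puts the knob top at (316,241), which is exactly as predicted. That gives knob (0.620, 0.0015), axis (0.6015, 0.058) and a radius of about 60 mm, which checks out. Next I'll descend and grip.

>>> {"fn": "apply_moves", "kwargs": {
  "deltas": [
    {"dp": [-0.0006, 0.03, 0.0015], "roll": 0, "grip": -1},
    {"dp": [-0.0006, 0.03, 0.0015], "roll": 0, "grip": -1},
    {"dp": [-0.0006, 0.03, 0.0015], "roll": 0, "grip": -1},
    {"dp": [-0.0006, 0.02, 0.0013], "roll": 0, "grip": -1},
    {"dp": [0, 0, 0], "roll": 0, "grip": -1},
    {"dp": [0, 0, 0], "roll": 0, "grip": -1}
  ]
}}

```text
time_s: 3.65
ee_pos: [0.6205, 0.0015, 0.2058]
eef_rot: [-1.571, -0.002, -0.007]
force: [-0.3, 0.5, -0.4]
grip_width: 0.0941
```

>>> {"fn": "apply_moves", "kwargs": {
  "deltas": [
    {"dp": [0, 0, 0], "roll": 0, "grip": 1},
    {"dp": [0, 0, 0], "roll": 0, "grip": 1},
    {"dp": [0, 0, 0], "roll": 0, "grip": 1},
    {"dp": [0, 0, 0], "roll": 0, "grip": 1},
    {"dp": [0, 0, 0], "roll": 0, "grip": 1},
    {"dp": [0, 0, 0], "roll": 0, "grip": 1},
    {"dp": [0, 0, 0], "roll": 0, "grip": 1},
    {"dp": [0, 0, 0], "roll": 0, "grip": 1}
  ],
  "newtons": 35
}}

```text
time_s: 4.65
ee_pos: [0.6204, 0.002, 0.2045]
eef_rot: [-1.571, -0.0, -0.006]
force: [1.6, -0.2, -0.3]
grip_width: 0.0242
```

Run:
```python
import numpy as np, json
a=-1.25-0.1*np.arange(71); P=.06*np.c_[np.cos(a),np.sin(a)]; d=np.diff(P,axis=0)
y=-.006; X=d@[np.cos(y),np.sin(y)]; Z=d@[-np.sin(y),np.cos(y)]
for k in range(70): print(k,round(a[k+1],2),f"[{X[k]:.4f}, 0, {Z[k]:.4f}]")
```

```text
0 -1.35 [-0.0058, 0, -0.0016]
1 -1.45 [-0.0059, 0, -0.0011]
2 -1.55 [-0.0060, 0, -0.0005]
3 -1.65 [-0.0060, 0, 0.0001]
4 -1.75 [-0.0060, 0, 0.0007]
5 -1.85 [-0.0058, 0, 0.0013]
6 -1.95 [-0.0057, 0, 0.0019]
7 -2.05 [-0.0055, 0, 0.0025]
8 -2.15 [-0.0052, 0, 0.0030]
9 -2.25 [-0.0049, 0, 0.0035]
10 -2.35 [-0.0045, 0, 0.0040]
11 -2.45 [-0.0041, 0, 0.0044]
12 -2.55 [-0.0036, 0, 0.0048]
13 -2.65 [-0.0031, 0, 0.0051]
14 -2.75 [-0.0026, 0, 0.0054]
15 -2.85 [-0.0020, 0, 0.0056]
16 -2.95 [-0.0015, 0, 0.0058]
17 -3.05 [-0.0009, 0, 0.0059]
18 -3.15 [-0.0003, 0, 0.0060]
19 -3.25 [0.0003, 0, 0.0060]
20 -3.35 [0.0009, 0, 0.0059]
21 -3.45 [0.0015, 0, 0.0058]
22 -3.55 [0.0021, 0, 0.0056]
23 -3.65 [0.0026, 0, 0.0054]
24 -3.75 [0.0031, 0, 0.0051]
25 -3.85 [0.0036, 0, 0.0048]
26 -3.95 [0.0041, 0, 0.0044]
27 -4.05 [0.0045, 0, 0.0039]
28 -4.15 [0.0049, 0, 0.0035]
29 -4.25 [0.0052, 0, 0.0030]
30 -4.35 [0.0055, 0, 0.0024]
31 -4.45 [0.0057, 0, 0.0019]
32 -4.55 [0.0059, 0, 0.0013]
33 -4.65 [0.0060, 0, 0.0007]
34 -4.75 [0.0060, 0, 0.0001]
35 -4.85 [0.0060, 0, -0.0005]
36 -4.95 [0.0059, 0, -0.0011]
37 -5.05 [0.0
[... 292 characters left out ...]
.05 [0.0017, 0, -0.0057]
48 -6.15 [0.0011, 0, -0.0059]
49 -6.25 [0.0005, 0, -0.0060]
50 -6.35 [-0.0001, 0, -0.0060]
51 -6.45 [-0.0007, 0, -0.0060]
52 -6.55 [-0.0013, 0, -0.0059]
53 -6.65 [-0.0018, 0, -0.0057]
54 -6.75 [-0.0024, 0, -0.0055]
55 -6.85 [-0.0029, 0, -0.0052]
56 -6.95 [-0.0034, 0, -0.0049]
57 -7.05 [-0.0039, 0, -0.0045]
58 -7.15 [-0.0043, 0, -0.0041]
59 -7.25 [-0.0047, 0, -0.0037]
60 -7.35 [-0.0051, 0, -0.0032]
61 -7.45 [-0.0054, 0, -0.0027]
62 -7.55 [-0.0056, 0, -0.0021]
63 -7.65 [-0.0058, 0, -0.0015]
64 -7.75 [-0.0059, 0, -0.0010]
65 -7.85 [-0.0060, 0, -0.0004]
66 -7.95 [-0.0060, 0, 0.0002]
67 -8.05 [-0.0059, 0, 0.0008]
68 -8.15 [-0.0058, 0, 0.0014]
69 -8.25 [-0.0057, 0, 0.0020]
```

>>> {"fn": "apply_moves", "kwargs": {
  "deltas": [
    {"dp": [-0.0058, 0, -0.0016], "roll": 0, "grip": 1},
    {"dp": [-0.0059, 0, -0.0011], "roll": 0, "grip": 1},
    {"dp": [-0.006, 0, -0.0005], "roll": 0, "grip": 1},
    {"dp": [-0.006, 0, 0.0001], "roll": 0, "grip": 1}
  ]
}}

```text
time_s: 5.15
ee_pos: [0.5961, -0.0003, 0.2044]
eef_rot: [-1.57, -0.0, -0.006]
force: [6.0, 6.8, -1.7]
grip_width: 0.0239
```

>>> {"fn": "apply_moves", "kwargs": {
  "deltas": [
    {"dp": [-0.006, 0, 0.0007], "roll": 0, "grip": 1},
    {"dp": [-0.0058, 0, 0.0013], "roll": 0, "grip": 1},
    {"dp": [-0.0057, 0, 0.0019], "roll": 0, "grip": 1},
    {"dp": [-0.0055, 0, 0.0025], "roll": 0, "grip": 1}
  ]
}}

```text
time_s: 5.65
ee_pos: [0.5736, 0.0068, 0.2045]
eef_rot: [-1.569, -0.002, -0.005]
force: [10.8, 8.7, -3.6]
grip_width: 0.024
```

Three measured points fit a 60 mm circle centred at (0.6026, 0.0593). My commanded path ran about 1.5 mm outside it, so I'll correct inward and go on.

>>> {"fn": "apply_moves", "kwargs": {
  "deltas": [
    {"dp": [-0.0045, 0, 0.0044], "roll": 0, "grip": 1},
    {"dp": [-0.0048, 0, 0.0036], "roll": 0, "grip": 1},
    {"dp": [-0.0044, 0, 0.0041], "roll": 0, "grip": 1},
    {"dp": [-0.004, 0, 0.0045], "roll": 0, "grip": 1}
  ]
}}

```text
time_s: 6.15
ee_pos: [0.5558, 0.0223, 0.2045]
eef_rot: [-1.571, -0.001, -0.006]
force: [8.1, 0.2, -3.7]
grip_width: 0.0243
```

```bash
cat > f.py <<'E'
from h import *
o=ctrl.get_obs(); C=np.array([.6026,.0593]); r=o["ee_pos"][:2]-C; a=np.arctan2(r[1],r[0]); n=r/np.linalg.norm(r); t=np.array([n[1],-n[0]])
F=o["force"][:2]; print(o["time_s"],"a",a-2*np.pi*(a>-.5),"r",np.linalg.norm(r),"resist",-F@t,"radial",F@n,"Fz",o["force"][2])
E
python3 f.py
```

```text
6.15 a -2.4724833075053194 r 0.0596270413896275 resist 4.841818556151097 radial -6.514281609113328 Fz -3.6896610377278716
```

>>> {"fn": "apply_moves", "kwargs": {
  "deltas": [
    {"dp": [-0.0032, 0, 0.0051], "roll": 0, "grip": 1},
    {"dp": [-0.0031, 0, 0.0051], "roll": 0, "grip": 1},
    {"dp": [-0.0026, 0, 0.0054], "roll": 0, "grip": 1},
    {"dp": [-0.002, 0, 0.0056], "roll": 0, "grip": 1}
  ]
}}

```text
time_s: 6.65
ee_pos: [0.5452, 0.0433, 0.2045]
eef_rot: [-1.571, -0.001, -0.006]
force: [8.9, -1.8, -4.6]
grip_width: 0.0241
```

```bash
python3 f.py
```

```text
6.65 a -2.8692907693201644 r 0.0596231463255859 resist 4.153904915859847 radial -8.096426879510496 Fz -4.649328183475916
```

>>> {"fn": "apply_moves", "kwargs": {
  "deltas": [
    {"dp": [-0.0008, 0, 0.006], "roll": 0, "grip": 1},
    {"dp": [-0.0008, 0, 0.0059], "roll": 0, "grip": 1},
    {"dp": [-0.0002, 0, 0.006], "roll": 0, "grip": 1},
    {"dp": [0.0004, 0, 0.006], "roll": 0, "grip": 1}
  ]
}}

```text
time_s: 7.15
ee_pos: [0.5437, 0.0677, 0.2044]
eef_rot: [-1.571, 0.001, -0.006]
force: [-0.8, -5.6, -0.4]
grip_width: 0.0242
```

```bash
python3 f.py
```

```text
7.15 a -3.2834104165122713 r 0.0595394607311333 resist 5.610291321958116 radial -0.010725368757085149 Fz -0.4183826970788408
```

>>> {"fn": "apply_moves", "kwargs": {
  "deltas": [
    {"dp": [0.001, 0, 0.0059], "roll": 0, "grip": 1},
    {"dp": [0.0016, 0, 0.0058], "roll": 0, "grip": 1},
    {"dp": [0.0022, 0, 0.0056], "roll": 0, "grip": 1},
    {"dp": [0.0027, 0, 0.0054], "roll": 0, "grip": 1}
  ]
}}

```text
time_s: 7.65
ee_pos: [0.5517, 0.0905, 0.2044]
eef_rot: [-1.571, 0.0, -0.006]
force: [-0.2, -4.8, 0.2]
grip_width: 0.025
```

```bash
python3 f.py
```

```text
7.65 a -3.692258163521674 r 0.0596994849580057 resist 4.199840561975651 radial -2.3240260506499535 Fz 0.22205025849322527
```

>>> {"fn": "apply_moves", "kwargs": {
  "deltas": [
    {"dp": [0.0034, 0, 0.005], "roll": 0, "grip": 1},
    {"dp": [0.0037, 0, 0.0046], "roll": 0, "grip": 1},
    {"dp": [0.0042, 0, 0.0043], "roll": 0, "grip": 1},
    {"dp": [0.0046, 0, 0.0038], "roll": 0, "grip": 1}
  ]
}}

```text
time_s: 8.15
ee_pos: [0.5679, 0.108, 0.2044]
eef_rot: [-1.571, 0.0, -0.006]
force: [-2.7, -3.8, 1.6]
grip_width: 0.024
```

```bash
python3 f.py
```

```text
8.15 a -4.0929897647153055 r 0.05985215434942258 resist 4.368217070830662 radial -1.5426357933258847 Fz 1.5815181133009801
```

>>> {"fn": "apply_moves", "kwargs": {
  "deltas": [
    {"dp": [0.005, 0, 0.003], "roll": 0, "grip": 1},
    {"dp": [0.0053, 0, 0.0027], "roll": 0, "grip": 1},
    {"dp": [0.0056, 0, 0.0022], "roll": 0, "grip": 1},
    {"dp": [0.0058, 0, 0.0016], "roll": 0, "grip": 1}
  ]
}}

```text
time_s: 8.65
ee_pos: [0.5895, 0.1178, 0.2044]
eef_rot: [-1.57, 0.0, -0.006]
force: [-5.0, 0.8, 1.5]
grip_width: 0.0241
```

```bash
python3 f.py
```

```text
8.65 a -4.492536122227358 r 0.05999374569844739 resist 4.701637559984408 radial 1.9119697044143595 Fz 1.5340794110074134
```

>>> {"fn": "apply_moves", "kwargs": {
  "deltas": [
    {"dp": [0.0059, 0, 0.0012], "roll": 0, "grip": 1},
    {"dp": [0.006, 0, 0.0006], "roll": 0, "grip": 1},
    {"dp": [0.006, 0, 0], "roll": 0, "grip": 1},
    {"dp": [0.006, 0, -0.0006], "roll": 0, "grip": 1}
  ]
}}

```text
time_s: 9.15
ee_pos: [0.6136, 0.1185, 0.2044]
eef_rot: [-1.57, 0.0, -0.006]
force: [-4.5, 1.6, 1.2]
grip_width: 0.024
```

```bash
python3 f.py
```

```text
9.15 a -4.896485218732955 r 0.060203888551827 resist 4.690342678228133 radial 0.7157450411089553 Fz 1.1728079711011485
```

>>> {"fn": "apply_moves", "kwargs": {
  "deltas": [
    {"dp": [0.0058, 0, -0.0014], "roll": 0, "grip": 1},
    {"dp": [0.0057, 0, -0.002], "roll": 0, "grip": 1},
    {"dp": [0.0055, 0, -0.0025], "roll": 0, "grip": 1},
    {"dp": [0.0052, 0, -0.003], "roll": 0, "grip": 1}
  ]
}}

```text
time_s: 9.65
ee_pos: [0.6359, 0.1096, 0.2045]
eef_rot: [-1.57, -0.001, -0.006]
force: [-2.7, 4.3, 1.5]
grip_width: 0.0238
```

```bash
python3 f.py
```

```text
9.65 a -5.297873048296196 r 0.060326019792219174 resist 4.647060352184861 radial 2.080484983553913 Fz 1.485342879478989
```

>>> {"fn": "apply_moves", "kwargs": {
  "deltas": [
    {"dp": [0.0049, 0, -0.0035], "roll": 0, "grip": 1},
    {"dp": [0.0045, 0, -0.004], "roll": 0, "grip": 1},
    {"dp": [0.0041, 0, -0.0044], "roll": 0, "grip": 1},
    {"dp": [0.0036, 0, -0.0048], "roll": 0, "grip": 1}
  ]
}}

```text
time_s: 10.15
ee_pos: [0.6527, 0.0932, 0.2044]
eef_rot: [-1.569, -0.0, -0.005]
force: [-4.3, 7.1, 1.5]
grip_width: 0.0245
```

```bash
python3 f.py
```

```text
10.15 a -5.688693846195067 r 0.0604370284340672 resist 8.322461695491288 radial 0.40915574634575064 Fz 1.4847273126879126
```

The resistance has stiffened to 8.3 N. I'll add a small step to confirm it climbs.

>>> {"fn": "apply_moves", "kwargs": {
  "deltas": [
    {"dp": [0.0025, 0, -0.0041], "roll": 0, "grip": 1},
    {"dp": [0.0022, 0, -0.0043], "roll": 0, "grip": 1}
  ]
}}

```text
time_s: 10.4
ee_pos: [0.6573, 0.085, 0.2045]
eef_rot: [-1.569, -0.0, -0.005]
force: [-4.1, 8.7, 2.4]
grip_width: 0.0239
```

```bash
python3 f.py
```

```text
10.4 a -5.843562966713445 r 0.060491200079869106 resist 9.634598687161418 radial 0.008499026890785535 Fz 2.4016345156324848
```

Resistance is 9.6 N, which is firmly down and well under 16 N. I'll release and lift clear.

>>> {"fn": "apply_moves", "kwargs": {
  "deltas": [
    {"dp": [0, 0, 0], "roll": 0, "grip": 1},
    {"dp": [0, 0, 0], "roll": 0, "grip": -1},
    {"dp": [0, 0, 0], "roll": 0, "grip": -1},
    {"dp": [0, 0, 0], "roll": 0, "grip": -1},
    {"dp": [0, 0, 0], "roll": 0, "grip": -1},
    {"dp": [0, 0, 0], "roll": 0, "grip": -1},
    {"dp": [0, 0, 0], "roll": 0, "grip": -1},
    {"dp": [0, 0, 0], "roll": 0, "grip": -1}
  ]
}}

```text
time_s: 11.4
ee_pos: [0.657, 0.0839, 0.2044]
eef_rot: [-1.571, -0.0, -0.006]
force: [0.6, -0.4, 0.9]
grip_width: 0.0908
```

>>> {"fn": "apply_moves", "kwargs": {
  "deltas": [
    {"dp": [0, -0.015, 0], "roll": 0, "grip": -1},
    {"dp": [0, -0.03, 0], "roll": 0, "grip": -1},
    {"dp": [0, -0.04, 0], "roll": 0, "grip": -1},
    {"dp": [-0.02, -0.02, -0.04], "roll": 0, "grip": -1},
    {"dp": [-0.03, 0, -0.045], "roll": 0, "grip": -1},
    {"dp": [-0.03, 0, -0.045], "roll": 0, "grip": -1},
    {"dp": [-0.03, 0, -0.045], "roll": 0, "grip": -1},
    {"dp": [-0.03, 0, -0.045], "roll": 0, "grip": -1},
    {"dp": [0, 0, 0], "roll": 0, "grip": -1},
    {"dp": [0, 0, 0], "roll": 0, "grip": -1}
  ]
}}

```text
time_s: 12.65
ee_pos: [0.516, -0.135, 0.3103]
eef_rot: [-1.571, -0.001, -0.006]
force: [-0.3, -0.2, 0.6]
grip_width: 0.0939
```

Run:
```python
from h import *
s=imaging.camera("scene");t=imaging.camera("top")
cv2.imwrite("pics/end.png",np.hstack([cv2.resize(s[140:340,190:400],None,fx=1.9,fy=1.9,interpolation=2),cv2.resize(t[150:350,220:430],None,fx=1.9,fy=1.9,interpolation=2)]))
K=(.657,.085,.233); print(pix("scene",K),pix("top",K),ctrl.get_obs()["force"])
```

```text
[256.79536837 207.21075543] [362.66933254 179.22284086] [ 0.46107916 -0.21702194 -0.23974968]
```

View pics/end.png

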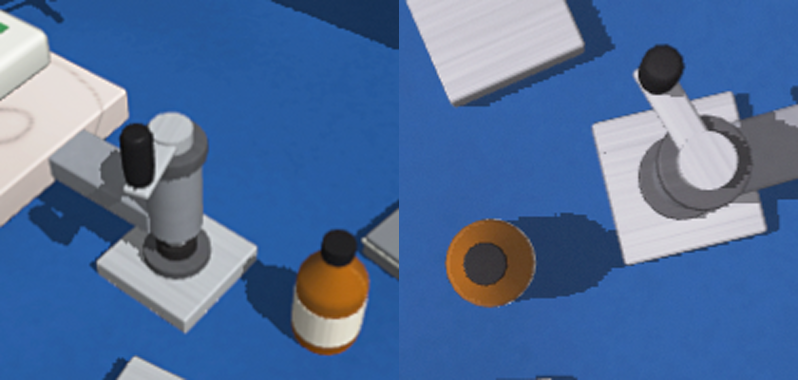

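The final picture shows the foot on the pad and the bottle upright. The knob top is at about (262,207) in scene and (358,184) in top, some 5 px from where I released it. I'll check that offset.

Run:
```python
from h import *
P,e=tri(ray("scene",(262,207)),ray("top",(358,184))); r=P[:2]-[.6026,.0593]
print(P,e,np.linalg.norm(r),np.arctan2(r[1],r[0])-2*np.pi)
print(atz("top",(358,184),.233),atz("scene",(262,207),.233),pix("top",(.62,.002,.233)),pix("top",(.6026,.0593,.182)),pix("scene",(.6026,.0593,.182)))
a=np.linspace(-6,-5.3,8)
for x in a: K=(.602+.06*np.cos(x),.0585+.06*np.sin(x),.233); print(round(x,2),pix("top",K).round(1),pix("scene",K).round(1))
t=imaging.camera("top");s=imaging.camera("scene")
cv2.imwrite("pics/end2.png",np.hstack([cv2.resize(t[160:260,330:430],None,fx=4,fy=4,interpolation=2),cv2.resize(s[190:290,220:320],None,fx=4,fy=4,interpolation=2)]))
```

```text
[0.65158379 0.09001966 0.23404821] 0.0002456855978599366 0.05781962463135024 -5.72304900262631
[0.65165751 0.09000627 0.233     ] [0.65110163 0.08894733 0.233     ] [438.43884788 214.87953906] [379.89672119 233.4663496 ] [279.93498239 207.63923725]
-6.0 [371.7 177.1] [251.3 204.1]
-5.9 [366.4 178.7] [254.8 205.8]
-5.8 [361.4 180.9] [258.5 207.2]
-5.7 [356.6 183.6] [262.5 208.3]
-5.6 [352.1 186.7] [266.6 209.2]
-5.5 [347.9 190.3] [270.9 209.8]
-5.4 [344.1 194.3] [275.3 210. ]
-5.3 [340.8 198.7] [279.7 210. ]
```

View pics/end2.png

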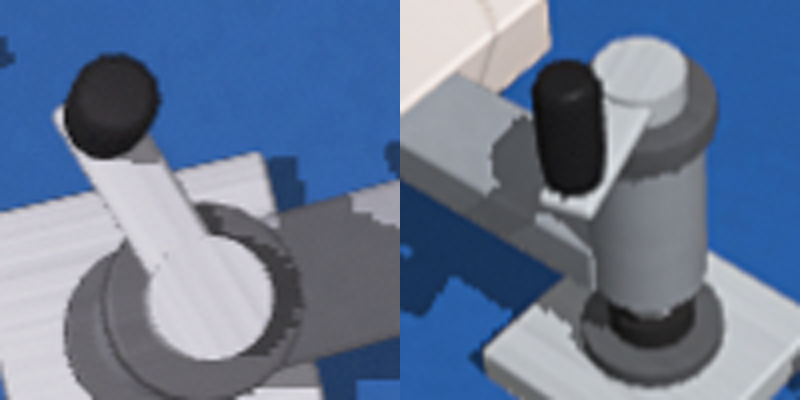

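The images put the knob at about −5.72 rad, while the TCP read −5.85 at release. The crank may have slipped back by about 0.1 rad. I'll regrip with the jaws along the tangent, which locates the knob positively, and verify the load.

>>> {"fn": "apply_moves", "kwargs": {
  "deltas": [
    {"dp": [0.027, 0, 0.045], "roll": 0, "grip": -1},
    {"dp": [0.027, 0, 0.045], "roll": 0, "grip": -1},
    {"dp": [0.027, 0, 0.045], "roll": 0, "grip": -1},
    {"dp": [0.027, 0, 0.045], "roll": 0, "grip": -1},
    {"dp": [0.028, 0, 0.046], "roll": 0, "grip": -1},
    {"dp": [0, 0, 0], "roll": 0.17, "grip": -1},
    {"dp": [0, 0, 0], "roll": 0.17, "grip": -1},
    {"dp": [0, 0, 0], "roll": 0.17, "grip": -1},
    {"dp": [0, 0, 0], "roll": 0.17, "grip": -1},
    {"dp": [0, 0, 0], "roll": 0.17, "grip": -1}
  ]
}}

```text
time_s: 14.1
ee_pos: [0.6531, 0.0909, 0.3091]
eef_rot: [-1.571, 0.0, -0.86]
force: [0.5, 0.2, -0.2]
grip_width: 0.0939
```

>>> {"fn": "apply_moves", "kwargs": {
  "deltas": [
    {"dp": [0, 0, 0], "roll": 0.15, "grip": -1},
    {"dp": [0, 0, 0], "roll": 0, "grip": -1}
  ]
}}

```text
time_s: 14.35
ee_pos: [0.6531, 0.0907, 0.3092]
eef_rot: [-1.571, 0.0, -1.004]
force: [-0.2, 0.0, -0.4]
grip_width: 0.094
```

>>> {"fn": "apply_moves", "kwargs": {
  "deltas": [
    {"dp": [0, 0.03, 0], "roll": 0, "grip": -1},
    {"dp": [0, 0.03, 0], "roll": 0, "grip": -1},
    {"dp": [0, 0.03, 0], "roll": 0, "grip": -1},
    {"dp": [0, 0.015, 0], "roll": 0, "grip": -1},
    {"dp": [0, 0, 0], "roll": 0, "grip": -1}
  ]
}}

```text
time_s: 14.98
ee_pos: [0.6529, 0.0901, 0.2039]
eef_rot: [-1.572, 0.001, -1.004]
force: [0.1, -0.0, 0.6]
grip_width: 0.0942
```

>>> {"fn": "apply_moves", "kwargs": {
  "deltas": [
    {"dp": [0, 0, 0], "roll": 0, "grip": 1},
    {"dp": [0, 0, 0], "roll": 0, "grip": 1},
    {"dp": [0, 0, 0], "roll": 0, "grip": 1},
    {"dp": [0, 0, 0], "roll": 0, "grip": 1},
    {"dp": [0, 0, 0], "roll": 0, "grip": 1},
    {"dp": [0, 0, 0], "roll": 0, "grip": 1},
    {"dp": [0, 0, 0], "roll": 0, "grip": 1},
    {"dp": [0, 0, 0], "roll": 0, "grip": 1},
    {"dp": [0, 0, 0], "roll": 0, "grip": 1}
  ],
  "newtons": 3
}}

```text
time_s: 16.1
ee_pos: [0.653, 0.09, 0.2044]
eef_rot: [-1.571, 0.0, -1.006]
force: [0.1, 0.4, 0.5]
grip_width: 0.0247
```

```bash
python3 f.py
```

```text
16.1 a -5.736913391685075 r 0.059015644389845176 resist 0.25797108029600074 radial 0.268894774375377 Fz 0.4990835088772529
```

The knob is centred at −5.737 rad with no side load, so the images were right. Now a gentle, firmly gripped push to read the resistance.

>>> {"fn": "apply_moves", "kwargs": {
  "deltas": [
    {"dp": [0, 0, 0], "roll": 0, "grip": 1},
    {"dp": [0, 0, 0], "roll": 0, "grip": 1},
    {"dp": [0.002, 0, 0], "roll": 0.033, "grip": 1},
    {"dp": [0.002, 0, 0], "roll": 0.033, "grip": 1}
  ],
  "newtons": 35
}}

```text
time_s: 16.6
ee_pos: [0.6545, 0.0876, 0.2044]
eef_rot: [-1.572, 0.002, -1.073]
force: [-6.7, 7.1, 1.2]
grip_width: 0.0246
```

```bash
python3 f.py
```

```text
16.6 a -5.784368567786509 r 0.059143434620760216 resist 9.455583608661783 radial -2.4525011342046064 Fz 1.2438103182687286
```

>>> {"fn": "apply_moves", "kwargs": {
  "deltas": [
    {"dp": [0.002, 0, 0], "roll": 0.033, "grip": 1},
    {"dp": [0.002, 0, 0], "roll": 0.033, "grip": 1}
  ]
}}

```text
time_s: 16.85
ee_pos: [0.6564, 0.0842, 0.2044]
eef_rot: [-1.572, 0.002, -1.139]
force: [-5.9, 7.2, 1.4]
grip_width: 0.0243
```

```bash
python3 f.py
```

```text
16.85 a -5.849517825163333 r 0.059233648672418954 resist 9.018210613670805 radial -2.3629681746784734 Fz 1.3883004591048362
```

Resistance is about 9–9.5 N with the crank at −5.85 rad. Releasing and backing off.

>>> {"fn": "apply_moves", "kwargs": {
  "deltas": [
    {"dp": [0, 0, 0], "roll": 0, "grip": 1},
    {"dp": [0, 0, 0], "roll": 0, "grip": 1},
    {"dp": [0, 0, 0], "roll": 0, "grip": -1},
    {"dp": [0, 0, 0], "roll": 0, "grip": -1},
    {"dp": [0, 0, 0], "roll": 0, "grip": -1},
    {"dp": [0, 0, 0], "roll": 0, "grip": -1},
    {"dp": [0, 0, 0], "roll": 0, "grip": -1},
    {"dp": [0, 0, 0], "roll": 0, "grip": -1},
    {"dp": [0, 0, 0], "roll": 0, "grip": -1},
    {"dp": [0, 0, 0], "roll": 0, "grip": -1}
  ]
}}

```text
time_s: 18.1
ee_pos: [0.657, 0.083, 0.2044]
eef_rot: [-1.571, 0.0, -1.138]
force: [-0.4, -0.5, -0.6]
grip_width: 0.0937
```

>>> {"fn": "apply_moves", "kwargs": {
  "deltas": [
    {"dp": [0, -0.015, 0], "roll": 0, "grip": -1},
    {"dp": [0, -0.03, 0], "roll": 0, "grip": -1},
    {"dp": [0, -0.04, 0], "roll": 0, "grip": -1},
    {"dp": [0.04, -0.02, -0.02], "roll": 0, "grip": -1},
    {"dp": [0.045, 0, -0.03], "roll": 0, "grip": -1},
    {"dp": [0.045, 0, -0.03], "roll": 0, "grip": -1},
    {"dp": [0.04, 0, -0.03], "roll": 0, "grip": -1},
    {"dp": [0, 0, 0], "roll": 0, "grip": -1},
    {"dp": [0, 0, 0], "roll": 0, "grip": -1}
  ]
}}

```text
time_s: 19.23
ee_pos: [0.6286, -0.1171, 0.3103]
eef_rot: [-1.57, -0.0, -1.138]
force: [0.0, 0.1, -0.1]
grip_width: 0.0941
```

Run:
```python
from h import *
o=ctrl.get_obs(); print(o["time_s"],o["ee_pos"],o["force"],o["joint_vel"].round(3))
t=imaging.camera("top");s=imaging.camera("scene")
cv2.imwrite("pics/end3.png",np.hstack([cv2.resize(t[160:260,330:430],None,fx=4,fy=4,interpolation=2),cv2.resize(s[190:290,220:320],None,fx=4,fy=4,interpolation=2)]))
a=cv2.imread("pics/top0.png")[255:320,235:300].astype(int); print("bottle diff",abs(a-t[255:320,235:300]).mean())
```

```text
19.225 [ 0.62859068 -0.11706316  0.31030486] [ 0.01837329  0.05777088 -0.05268999] [ 0.021  0.005  0.003 -0.001 -0.002  0.001]
bottle diff 1.4477317554240632
```

View pics/end3.png

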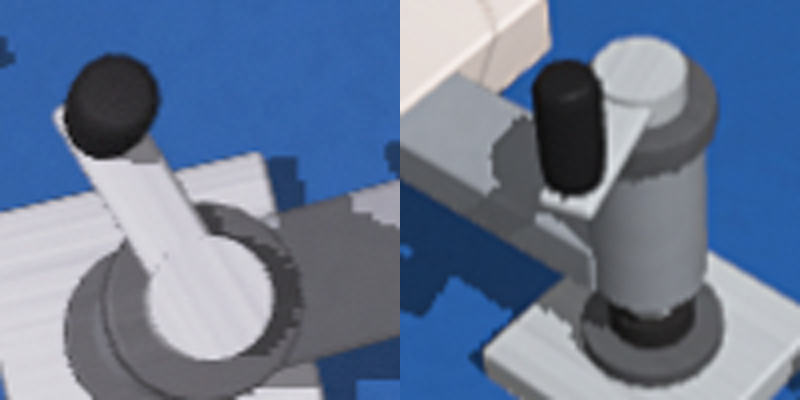

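The picture is pixel-identical to the one after the first release. Wound a little past 8 N, the crank relaxes about 0.1 rad on release and then stays put, about 0.39 rad past contact, with the foot still bearing. Forcing it further would gain nothing, so I'm handing in.

```bash
python3 -c "
from station import ctrl
print(ctrl.hand_in())"
```

```text
the job is handed in; nothing more can be done
None
```

I wound the crank clockwise by about 4.5 rad until the foot landed on its pad and the crank stiffened, then let go. The job was handed in at about 19 s with the arm clear of everything.

- **Landing:** Resistance along the knob's path rose from about 4.7 N to between 8.3 and 9.6 N. It stayed well under the 16 N forcing limit.
- **One disagreement:** After the first release, the images showed the knob about 0.1 rad short of where the gripper had left it. I regripped with the jaws along the direction of travel, which confirmed that, and wound it on gently again, reading 9 to 9.5 N.
- **Settled position:** After the second release it returned to the same place, about −5.74 rad. It appears to relax there and hold, roughly 0.4 rad past contact. I estimate about 50 N on the foot at that point; I had no way to measure that directly.
- **Last checks:** The final picture shows the foot down on the pad. The bottle is unmoved in the top view, and the force on the tool was zero.

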